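# Shut and latch the display keepsake box

## Robot

A 6-joint arm with a two-finger parallel gripper is mounted at the origin on a cart in front of the work surface, level with it; the furniture and walls round the work are solid. World frame = base frame: x ahead of the robot, y to its left, z up, the work surface at z = 0. Lengths are in m, angles in rad, forces in N, time in s.
With the tool pointing down it reaches from about 0.375 to 0.9 m from the base axis. Payload 3.1 kg.
Tool frame: the origin (TCP) lies at the very end of the fingers, on their centre line; the grasp point (between the pads) lies 19 mm behind it; z points along the fingers, y is the line along which they close (so a half turn about z gives the same grasp; the last joint's range is limited). The gripper opens to 87 mm and grips with 3 to 60 N. Pads are 19 mm wide; open, the fingers measure 117 mm over their backs; the gripper's body (75 mm by 190 mm) begins 51 mm behind the grasp point.
Start: joints at [-1.375, 0.527, 1.433, -0, 1.181, -0.178], TCP at [0.229, -0.582, 0.223] pointing down, gripper open.
Joint ranges: [-3.08, 3.08], [-0.75, 2.2], [0.22, 2.44], [-1.43, 4.57], [0, 2.65], [-2.85, 2.85]. Speed limits (rad/s): [2.79, 2.79, 3.14, 3.14, 3.14, 3.14].

## Interface

Orientations are given as a unit quaternion [x, y, z, w].
In Python, from rig import status, viewer, robot gives the robot as it stands.
- The arm moves only by the tool arm_command, never from a script. Its arguments are lists of equal length, an entry for each row: "delta_rot": the turn, a rotation vector about the tool's x, y, z in degrees, a list of three; "delta_pos": the shift along the tool's x, y, z in m, a list of three; "gripper": the closure, from -1 (fully open) to 1 (shut). In form: {"delta_rot": [[rx, ry, rz], ...], "delta_pos": [[dx, dy, dz], ...], "gripper": [gripper, ...]}. A call has 1 to 12 rows; each row is the pose to reach, as a shift and turn from the pose commanded when the call began, along the tool's axes at that moment; what a row does not reach only later rows make up. A row lasts 1/12 s, in which the tool goes at most 41.7 mm and 7.16 degrees, less where a joint would pass 70% of its speed; a pose out of reach is approached as far as the arm can. A call with a gripper value outside its range is refused whole. The fingers move at their own pace and stop on an object; "grip_force" is the grip in N (left out, the last holds). Time passes only in rows, so rows that repeat a pose let the fingers close. It gives the time, the measured TCP pose, the force, the opening and the grip force at its end, in the units of the state.
- status.get_obs(): the state, without advancing time (a new reading comes with each control period).
- viewer.camera(name): name is "scene" or "top"; returns a dict with "pixels" (400x640x3 uint8, blue, green, red), "fx", "fy", "cx", "cy" (pixels), "pose" (4x4, takes a point from camera to world coordinates). Camera axes: x right, y down, z forward; pixel columns grow to the right and rows downward; lengths in m; the calibration is good to about 2 mm. A picture is of the moment at which its call begins. There is no depth.
- robot.hand_in(): hands the job in; it is judged then, once.
The state is a dict: "time": time; "q": joint angles; "joint_velocities": joint speeds; "joint_torque": joint torques, N m; "position": TCP position; "tool_rot": TCP orientation; "ft_force": force on the tool from outside, world axes, zero at the start; "moment": the same for the moment, N m; "grip_width": finger opening in m; "grip_force": force on a finger pad.
Only numpy, scipy, OpenCV 4.12 (cv2) and the standard library are available. Lean on these libraries where they do the work, as an engineer would, in place of code of your own. Each camera call takes 0.05 s, during which the arm holds its last target. There are 200 camera calls.

## Task

Close the open keepsake box for the night: push its lid fully shut with the fingers, and then push the toggle latch lever on the stand beside it over past centre so that it snaps down across the lid. Do it by pushing only: do not lift the box out of its stand, and leave the other things on the table where they are.

Things in the scene. Friction and masses are not known exactly. Their poses are not given: they have to be found in the camera images.
- stand: fixed wooden display stand: board 160 (x) x 275 (y) x 12 mm, reaching from y -105 to +170 mm. Origin on the table under the middle of the keepsake box; its x axis points from the front of the box to its hinge side, y to the side where the latch stands, z up. It does not move.
- box: walnut keepsake box, 124 x 169 x 68 mm with the lid shut, standing loose between 10 mm high rails on the stand's board. Origin at the middle of its underside (12 mm above the table), axes as the stand's.
- box_lid (a joint): angle of the lid, rad: 0 shut, 1.57 upright, 1.75 leaning fully back; starts at 1.4 to 1.72. It stays put when steeper than about 1.1, tends to fall shut below that, and may rest a little short of shut. The lid is a board 117 mm from hinge to front edge, 168 mm wide, 10 mm thick; shut, its top lies 79 mm above the table.
- lid_hinge (a point): middle of the lid's hinge line, which runs along the stand's y: 60 mm in +x of the box's middle and 67 mm above the table. The lid's underside lies 1 mm above this line when shut (so its inner face stands about 1 mm behind it in +x when upright, its outer face 11 mm behind it).
- latch (a joint): angle of the toggle latch lever, rad: 0 leaning 0.6 rad outward, away from the box (its start), 0.6 upright = dead centre, about 2.2 lying level across the shut lid; end stop 2.35. An over-centre spring drives it away from upright to either side: about 1 to 2 N at the knob pushes it up to centre, past which it snaps over by itself. While it lies over, the lid cannot be shut.
- latch_pivot (a point): pivot of the latch lever, 20 mm in -x and 112 mm in +y of the stand's origin and 100 mm above the table, in a steel post 26 mm wide; the pivot axis runs along the stand's x.
- latch_knob (a point): centre of the black ball (24 mm across) at the end of the latch lever, 85 mm from the pivot. The lever is a round steel bar 10 mm thick; on its inner side, 45 mm from the pivot, it carries a short foot with a round black rubber tip (15 mm), reaching 20 mm from the bar's axis. A small tension spring runs down beside the post.
- tin_fig: squat candle tin with a pale lid, 64 mm across, 45 mm tall; loose bystander, to be left alone. Origin at the middle of its underside.
- tin_salt: squat candle tin like the other one, 64 mm across, 45 mm tall; loose bystander, to be left alone. Origin at the middle of its underside.
- soap: wrapped soap bar, 52 x 78 x 26 mm; loose bystander, to be left alone. Origin at the middle of its underside.
- candle: glass candle, 66 mm across, 101 mm tall; loose bystander, to be left alone. Origin at the middle of its underside.
- bell: domed counter bell, 82 mm across, 61 mm tall; loose bystander, to be left alone. Origin at the middle of its underside.
- pump: pump bottle, 70 x 62 x 175 mm; loose bystander, to be left alone. Origin at the middle of its underside.
- mug: white mug, 74 x 105 x 88 mm; loose bystander, to be left alone. Origin at the middle of its underside.

How it is judged:
On the way, in this order (a step that is already met when the one before it is completed fails the run):
1. the lid of the keepsake box is shut while the latch lever is still leaning outward (value of joint box_lid below 0.06 rad and value of joint latch below 0.6 rad), for 0.2 s.
2. the latch lever has snapped over and lies across the lid (value of joint latch above 2.05 rad and value of joint box_lid below 0.06 rad), for 0.2 s.
At the end, for the whole second after the job is handed in: The lid is shut (within 0.06 rad), the latch lever lies at rest across it (angle above 2.05 rad), and the box sits level in its place on the stand (raised less than 6 mm, shifted less than 10 mm) (all of step 2 and velocity of joint latch below 0.05 rad/s and z of box in the frame of stand below 0.018 m and angle between box's own z axis and vertical below 0.06 rad and horizontal distance between box and stand below 0.01 m and linear speed of box below 0.02 m/s); the robot touches nothing.
It fails at once if the box is lifted or tipped off the stand's board (raised more than 15 mm or tilted more than 0.25 rad) (z of box in the frame of stand above 0.027 m or angle between box's own z axis and vertical above 0.25 rad).
It fails at once if a bystander is moved more than 25 mm, lifted or tipped (distance of any of tin_fig, tin_salt, soap, candle, bell, pump, mug from where it was at the start of the episode above 0.025 m or angle between any of tin_fig, tin_salt, soap, candle, bell, pump, mug's own z axis and vertical above 0.3 rad).
It also fails if it takes over 42 s, if anything falls off the work surface, if the arm or the gripper's body presses on something with over 40 N, if the wrist force passes 120 N, or if a joint passes its speed limit or range.

## Working session

There is one attempt and no reset: what is moved stays moved. The work goes in short steps, Python scripts to look and compute and a tool call to move; the robot and the scene stay as the last step left them, time stands still between calls to the robot, and variables do not carry over. Pictures are saved under pics/ and viewed, at most 10 in all, crops included, and the job is handed in when it is done.

Besides the shell and the picture viewer there is one more tool, called as name(argument=value, ...) on one line, values as JSON. arm_command: Moves the arm, as the interface text tells. Its arguments: {"type":"object","properties":{"delta_rot":{"type":"array","items":{"type":"array","items":{"type":"number"}}},"delta_pos":{"type":"array","items":{"type":"array","items":{"type":"number"}}},"gripper":{"type":"array","items":{"type":"number"}},"grip_force":{"type":"number"}},"required":["delta_rot","delta_pos","gripper"]}

```bash
mkdir -p pics; cat > h.py <<'E'
import numpy as np, cv2
from rig import status, viewer, robot
def snap(n,f):
    c=viewer.camera(n); cv2.imwrite(f,c["pixels"]); np.savez(f+'.npz',**{k:v for k,v in c.items()}); return c
def ray(c,u,v,z):
    P=np.array(c["pose"]); d=P[:3,:3]@np.array([(u-c["cx"])/c["fx"],(v-c["cy"])/c["fy"],1]); o=P[:3,3]
    return o+d*(z-o[2])/d[2]
def proj(c,p):
    P=np.array(c["pose"]); q=P[:3,:3].T@(np.array(p)-P[:3,3]); return q[0]/q[2]*c["fx"]+c["cx"],q[1]/q[2]*c["fy"]+c["cy"]
E
python3 - <<'E'
from h import *
for n in("top","scene"):
    c=snap(n,f"pics/{n}0.png"); print(n,c["fx"],c["cx"],c["cy"],np.round(c["pose"],3).tolist())
print(status.get_obs())
E
```

```text
top 446.83637894905223 322.89917424628464 194.24897238935895 [[0.001, -0.991, 0.133, 0.31], [-1.0, 0.0, 0.008, -0.017], [-0.008, -0.133, -0.991, 1.599], [0.0, 0.0, 0.0, 1.0]]
scene 481.24111498161955 318.2534957255375 197.8556007841215 [[0.468, -0.617, 0.633, -0.588], [-0.883, -0.32, 0.343, -0.628], [-0.009, -0.719, -0.695, 1.371], [0.0, 0.0, 0.0, 1.0]]
{'time': 0.1, 'q': array([-1.37451732e+00,  5.28347268e-01,  1.43378901e+00, -2.07830725e-05,
        1.18141982e+00, -1.78506891e-01]), 'joint_velocities': array([-2.75898641e-04, -9.14728961e-04, -3.53783973e-03,  3.46677876e-04,
        3.11219797e-04, -2.95375338e-05]), 'joint_torque': array([-1.07698477e-05, -4.40985489e+01, -1.77150911e+01,  6.34464319e-02,
        5.33941691e-02, -5.22457742e-05]), 'position': array([ 0.22868024, -0.58093819,  0.22168072]), 'tool_rot': array([ 9.82492052e-01,  1.86301914e-01, -1.83329590e-05, -9.81598526e-04]), 'ft_force': array([-0.05784428, -0.01730564, -0.07056432]), 'moment': array([-0.01109015,  0.03595624,  0.06721535]), 'grip_force': 0.0, 'grip_width': 0.08692161286722432}
```

View pics/top0.png

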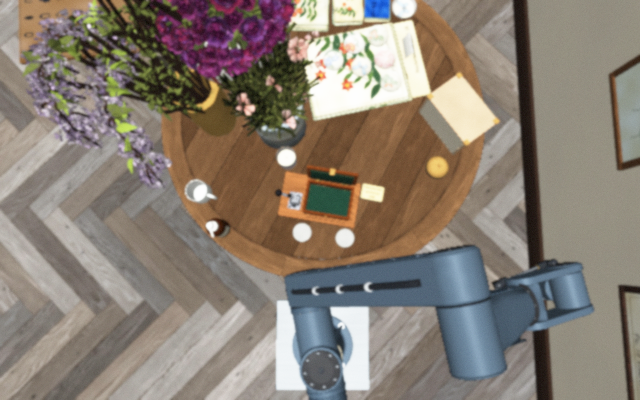

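View pics/scene0.png

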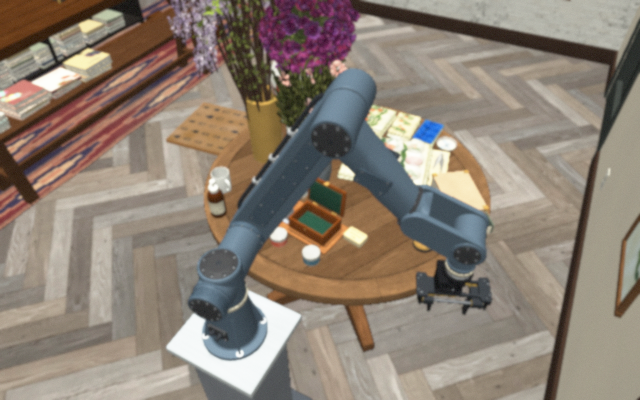

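The top view shows the box at about (328,200), the latch post at (295,199), the knob at (278,192), the tins at (302,232) and (344,238), the candle at (286,157) and the soap at (372,192). In the scene view the arm hides the latch.

```bash
python3 - <<'E'
from h import *
im=cv2.imread("pics/top0.png")[130:260,255:395]
cv2.imwrite("pics/topc.png",cv2.resize(im,None,fx=5.5,fy=4.5*5.5/4.5*0.82,interpolation=cv2.INTER_CUBIC)); print(5.5*.82)
E
```

```text
4.51
```

View pics/topc.png

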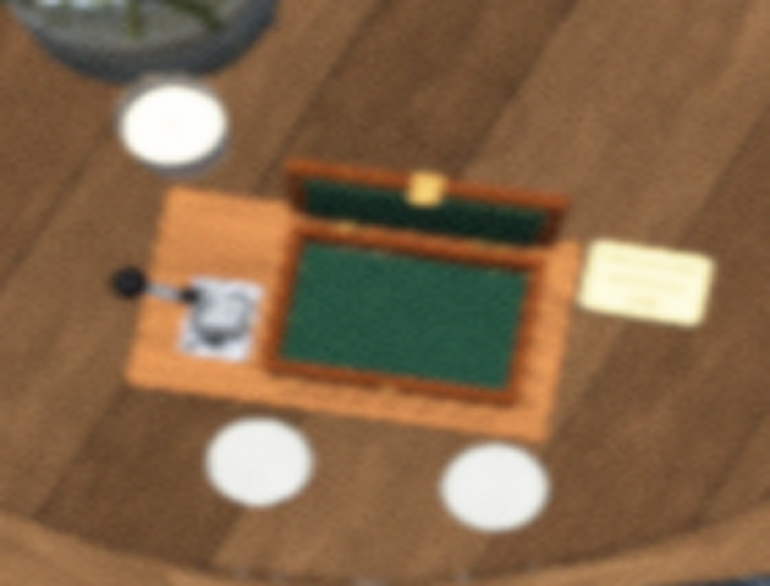

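The crop shows the stand's corners at (172,187), (130,384), (545,440) and (580,243), the knob at (129,283), and the lid's top edge from (290,162) to (570,200) with a gold clasp at (427,190). I'll fit the stand pose next.

```bash
cat >> h.py <<'E'
C=np.load('pics/top0.png.npz')
cr=lambda x,y:((x+.5)/5.5-.5+255,(y+.5)/4.51-.5+130)
def rigid(A,B):
    a=A-A.mean(0);b=B-B.mean(0);t=np.arctan2((a[:,0]*b[:,1]-a[:,1]*b[:,0]).sum(),(a*b).sum())
    R=np.array([[np.cos(t),-np.sin(t)],[np.sin(t),np.cos(t)]]);return t,B.mean(0)-R@A.mean(0),R
E
python3 - <<'E'
from h import *
pix=[(172,187),(130,384),(545,440),(580,243)]
W=np.array([ray(C,*cr(*p),.012)[:2] for p in pix])
L=np.array([[.08,.17],[-.08,.17],[-.08,-.105],[.08,-.105]])
t,o,R=rigid(L,W);print("yaw",t,"o",o,"res",np.round(W-(L@R.T+o),4).tolist())
# box inside top rim outer corners front
loc=lambda x,y,z:np.round(R.T@(ray(C,*cr(x,y),z)[:2]-o),4)
print("box front corners z~.067",loc(268,366,.067),loc(515,402,.067))
print("lid corners (z~.18)",loc(290,162,.184),loc(570,200,.184))
print("knob z=.17",loc(129,283,.17), "expected", [-.02,.112+.085*np.sin(.6),.1+.085*np.cos(.6)])
for n,p,z in [("tinA",(260,462),.045),("tinB",(494,487),.045),("soap",(648,282),.026),("candle",(174,124),.1)]:
    print(n,np.round(ray(C,*cr(*p),z),3),loc(*p,z))
w=lambda x,y:np.round(R@np.array([x,y])+o,4)
print("hinge",w(.06,0),"knob",w(-.02,.16),"pivot",w(-.02,.112))
for a in(1.4,1.5,1.6,1.7):
  p=w(.06+.0-.117*np.cos(a)+.001*np.sin(a),.084);u,v=proj(C,[*p,.067+.117*np.sin(a)]);print(a,((u-255)*5.5,(v-130)*4.51))
E
```

```text
yaw -0.1633464043869428 o [ 0.50016845 -0.02287375] res [[0.0002, -0.0015], [-0.0001, -0.0021], [0.0005, 0.0008], [-0.0006, 0.0027]]
box front corners z~.067 [-0.0559  0.0783] [-0.0579 -0.0784]
lid corners (z~.18) [0.0803 0.0825] [ 0.0796 -0.0836]
knob z=.17 [-0.0193  0.1621] expected [-0.02, np.float64(0.15999461023857803), np.float64(0.17015352726732266)]
tinA [0.386 0.069 0.045] [-0.1279  0.0723]
tinB [ 0.367 -0.078  0.045] [-0.1227 -0.0763]
soap [ 0.528 -0.179  0.026] [ 0.053  -0.1498]
candle [0.639 0.122 0.1  ] [0.1136 0.1651]
hinge [ 0.5594 -0.0326] knob [0.5065 0.1382] pivot [0.4986 0.0909]
1.4 (np.float64(274.0734763728326), np.float64(213.71158058734287))
1.5 (np.float64(277.3251635507356), np.float64(197.60605645163596))
1.6 (np.float64(280.6698808997148), np.float64(181.53080956447943))
1.7 (np.float64(284.09645368452004), np.float64(165.93853274561525))
```

```bash
cat >> h.py <<'E'
T,O=-.1633,np.array([.5002,-.0229]); RS=np.array([[np.cos(T),-np.sin(T)],[np.sin(T),np.cos(T)]])
def plan(l,z):
    "shift in tool axes, from current pose, to local stand xy l, height z; plus yaw error deg about tool z"
    from scipy.spatial.transform import Rotation as Ro
    s=status.get_obs(); w=np.array([*(RS@np.array(l)+O),z]); r=Ro.from_quat(s["tool_rot"]);M=r.as_matrix()
    Rt=np.c_[[*RS[:,0],0],[*-RS[:,1],0],[0,0,-1]]
    return np.round(r.inv().apply(w-s["position"]),3),np.round((r.inv()*Ro.from_matrix(Rt)).as_rotvec(degrees=True),1)
E
python3 - <<'E'
from h import *
for z in(.15,.25,.4,.5):print(z,[np.round(RS.T@(ray(C,u,v,z)[:2]-O),3).tolist() for u,v in((305,105),(310,70),(283,140),(260,120))])
S=np.load('pics/scene0.png.npz')
print(plan((.115,-.02),.29),plan((.115,-.02),.165),plan((0.115,-.2),.29))
for z in(.2,.3,.4):print(z,proj(S,[*(RS@[.2,.1]+O),z]))
im=cv2.imread("pics/scene0.png")[40:260,180:400];cv2.imwrite("pics/sc.png",cv2.resize(im,(600,600),interpolation=cv2.INTER_CUBIC))
E
```

```text
0.15 [[0.29, 0.128], [0.414, 0.132], [0.159, 0.179], [0.214, 0.268]]
0.25 [[0.257, 0.117], [0.372, 0.121], [0.135, 0.165], [0.186, 0.247]]
0.4 [[0.207, 0.101], [0.31, 0.105], [0.099, 0.144], [0.145, 0.217]]
0.5 [[0.174, 0.091], [0.268, 0.094], [0.075, 0.13], [0.117, 0.197]]
(array([ 0.545, -0.344, -0.067]), array([-0.1,  0. , 30.8])) (array([ 0.545, -0.344,  0.058]), array([-0.1,  0. , 30.8])) (array([ 0.453, -0.189, -0.068]), array([-0.1,  0. , 30.8]))
0.2 (np.float64(325.36683011486343), np.float64(152.81221851412263))
0.3 (np.float64(325.39396679494274), np.float64(131.80967469113426))
0.4 (np.float64(325.42328552856014), np.float64(109.11832166507136))
```

View pics/sc.png

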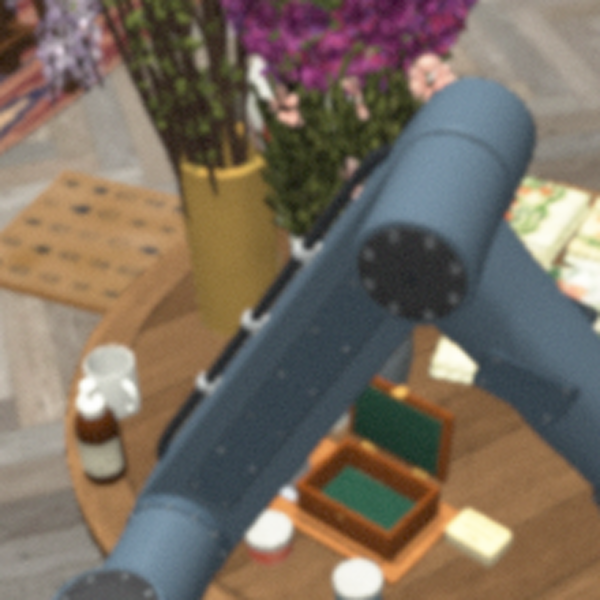

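The foliage sits behind and to the left, beyond about 0.2 m in local x. Pushing the lid at local y = -0.04 stays clear of it.

arm_command(delta_rot=[[0, 0, 0], [0, 0, 7], [0, 0, 14], [0, 0, 21], [0, 0, 28], [0, 0, 30.8], [0, 0, 30.8], [0, 0, 30.8], [0, 0, 30.8], [0, 0, 30.8], [0, 0, 30.8], [0, 0, 30.8]], delta_pos=[[0, 0, -0.035], [0, 0, -0.067], [0.034, -0.021, -0.067], [0.068, -0.042, -0.067], [0.102, -0.062, -0.067], [0.136, -0.083, -0.067], [0.17, -0.103, -0.067], [0.204, -0.124, -0.067], [0.238, -0.145, -0.067], [0.272, -0.165, -0.067], [0.306, -0.185, -0.067], [0.34, -0.206, -0.067]], gripper=[1, 1, 1, 1, 1, 1, 1, 1, 1, 1, 1, 1])

```text
time: 1.1
position: [0.4705, -0.2636, 0.2893]
tool_rot: [0.997, -0.081, -0.0, -0.0]
ft_force: [0.0, -1.2, 0.2]
grip_width: 0.0147
grip_force: 0.0
```

```bash
python3 - <<'E'
from h import *
print(plan((.118,-.04),.29),plan((.118,-.04),.155)); s=status.get_obs();print(s["time"],s["position"],s["ft_force"],s["grip_width"])
E
```

```text
(array([ 0.108, -0.202, -0.001]), array([-0.,  0.,  0.])) (array([ 0.108, -0.202,  0.134]), array([-0.,  0.,  0.]))
1.1 [ 0.47048838 -0.263626    0.28926424] [ 0.00837852 -1.20385225  0.18419746] 0.014710871410528648
```

arm_command(delta_rot=[[0, 0, 0], [0, 0, 0], [0, 0, 0], [0, 0, 0], [0, 0, 0], [0, 0, 0], [0, 0, 0], [0, 0, 0], [0, 0, 0], [0, 0, 0], [0, 0, 0]], delta_pos=[[0.018, -0.034, 0], [0.036, -0.067, 0], [0.054, -0.101, 0], [0.072, -0.135, 0], [0.09, -0.168, 0], [0.108, -0.202, 0], [0.108, -0.202, 0], [0.108, -0.202, 0.035], [0.108, -0.202, 0.07], [0.108, -0.202, 0.105], [0.108, -0.202, 0.134]], gripper=[1, 1, 1, 1, 1, 1, 1, 1, 1, 1, 1])

```text
time: 2.02
position: [0.6077, -0.0833, 0.153]
tool_rot: [0.997, -0.081, -0.001, -0.0]
ft_force: [-0.5, -1.0, -0.5]
grip_width: 0.0004
grip_force: 0.0
```

```bash
python3 - <<'E'
from h import *
print(plan((.118,-.04),.155)); s=status.get_obs();print(s["time"],s["position"],s["ft_force"],s["grip_width"])
c=snap("top","pics/top1.png")
cv2.imwrite("pics/t1c.png",cv2.resize(c["pixels"][100:270,240:420],(720,600)))
E
```

```text
(array([ 0.002, -0.002, -0.002]), array([-0. ,  0.2,  0.1]))
2.0167 [ 0.60766023 -0.08327438  0.15303234] [-0.45244222 -0.99739908 -0.50611421] 0.00043623807825465984
```

View pics/t1c.png

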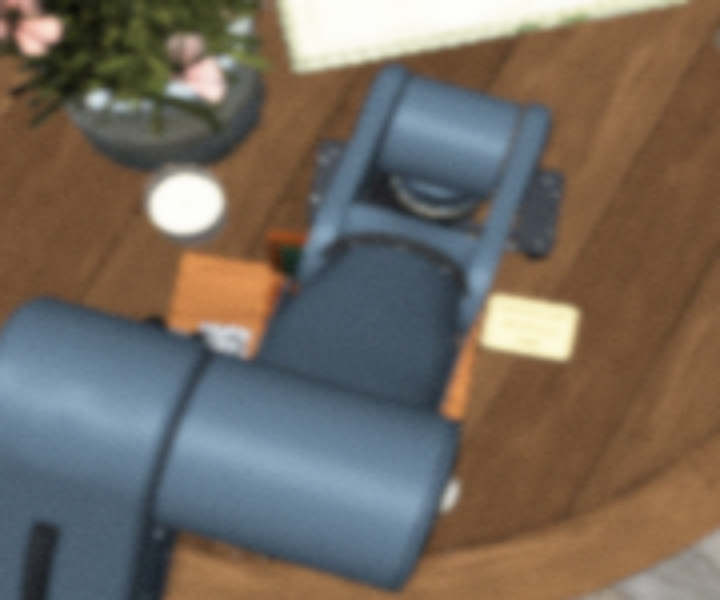

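The gripper is behind the lid: the body ends show at (330,180) and (540,210) and are clear of the candle at (187,203). Now I'll push the lid forward.

arm_command(delta_rot=[[0, 0, 0], [0, 0, 0], [0, 0, 0], [0, 0, 0], [0, 0, 0], [0, 0, 0], [0, 0, 0], [0, 0, 0], [0, 0, 0], [0, 0, 0], [0, 0, 0], [0, 0, 0]], delta_pos=[[-0.012, 0, 0], [-0.024, 0, 0], [-0.036, 0, 0], [-0.048, 0, 0], [-0.06, 0, 0], [-0.072, 0, 0], [-0.084, 0, 0], [-0.096, 0, 0], [-0.106, 0, 0], [-0.116, 0, 0], [-0.116, 0, 0], [-0.116, 0, 0]], gripper=[1, 1, 1, 1, 1, 1, 1, 1, 1, 1, 1, 1])

```text
time: 3.07
position: [0.4945, -0.0648, 0.1559]
tool_rot: [0.997, -0.081, 0.0, 0.0]
ft_force: [0.5, -0.1, -0.2]
grip_width: 0.0006
grip_force: 0.0
```

```bash
python3 - <<'E'
from h import *
print(plan((-.035,-.03),.12)); s=status.get_obs();print(s["time"],s["position"],s["ft_force"],s["grip_width"])
c=snap("scene","pics/s2.png"); d=snap("top","pics/top2.png")
a=cv2.resize(c["pixels"][130:280,240:400],(400,375));b=cv2.resize(d["pixels"][130:280,240:400],(400,375))
cv2.imwrite("pics/t2c.png",np.hstack([a,b]))
E
```

```text
(array([-0.036, -0.012,  0.036]), array([ 0., -0.,  0.]))
3.0667 [ 0.49445864 -0.06483878  0.15587378] [ 0.458851   -0.13130158 -0.23847624] 0.0005974397777651101
```

View pics/t2c.png

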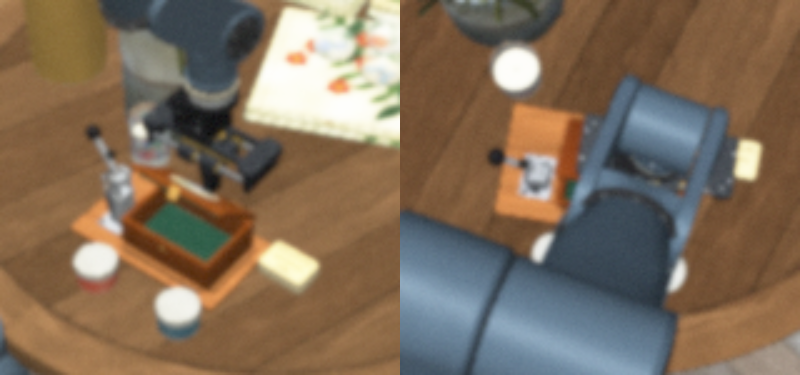

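The scene view shows the lid tipped well forward, top edge near (205,185), with the latch still leaning outward at (93,131). I'll follow it forward and then go down.

arm_command(delta_rot=[[0, 0, 0], [0, 0, 0], [0, 0, 0], [0, 0, 0], [0, 0, 0], [0, 0, 0], [0, 0, 0], [0, 0, 0], [0, 0, 0], [0, 0, 0]], delta_pos=[[-0.012, -0.004, 0], [-0.024, -0.008, 0], [-0.036, -0.012, 0], [-0.036, -0.012, 0.012], [-0.036, -0.012, 0.024], [-0.036, -0.012, 0.036], [-0.036, -0.012, 0.048], [-0.036, -0.012, 0.06], [-0.036, -0.012, 0.068], [-0.036, -0.012, 0.073]], gripper=[1, 1, 1, 1, 1, 1, 1, 1, 1, 1])

```text
time: 4.0
position: [0.4614, -0.0472, 0.0816]
tool_rot: [0.997, -0.081, -0.0, -0.0]
ft_force: [-0.8, 0.3, -0.6]
grip_width: 0.0004
grip_force: 0.0
```

```bash
python3 - <<'E'
from h import *
s=status.get_obs();print(plan((-.035,-.03),.076),s["time"],s["position"],s["ft_force"])
E
```

```text
(array([-0.001, -0.   ,  0.006]), array([-0.,  0.,  0.])) 4.0 [ 0.46138299 -0.04720044  0.08158863] [-0.76326797  0.32526195 -0.63976385]
```

Now a gentle press on the lid.

arm_command(delta_rot=[[0, 0, 0], [0, 0, 0], [0, 0, 0], [0, 0, 0]], delta_pos=[[0, 0, 0.002], [0, 0, 0.004], [0, 0, 0.006], [0, 0, 0.006]], gripper=[1, 1, 1, 1])

```text
time: 4.33
position: [0.4615, -0.0472, 0.0781]
tool_rot: [0.997, -0.081, 0.001, 0.0]
ft_force: [-1.1, 0.9, 9.2]
grip_width: 0.0002
grip_force: 4.8
```

arm_command(delta_rot=[[0, 0, 0], [0, 0, 0], [0, 0, 0], [0, 0, 0], [0, 0, 0], [0, 0, 0], [0, 0, 0], [0, 0, 0], [0, 0, 0], [0, 0, 0], [0, 0, 0], [0, 0, 0]], delta_pos=[[0, 0, 0], [0, 0, 0], [0, 0, 0], [0, 0, -0.03], [0, 0, -0.065], [0, 0, -0.1], [0, 0, -0.135], [0, 0, -0.17], [0, 0, -0.205], [0.005, -0.035, -0.21], [0.01, -0.07, -0.21], [0.015, -0.105, -0.21]], gripper=[1, 1, 1, 1, 1, 1, 1, 1, 1, 1, 1, 1])

```text
time: 5.33
position: [0.4938, 0.0547, 0.2887]
tool_rot: [0.997, -0.082, 0.002, 0.0]
ft_force: [0.3, 0.1, 0.2]
grip_width: 0.0005
grip_force: 0.0
```

```bash
python3 - <<'E'
from h import *
s=status.get_obs();print(plan((-.02,.215),.155),s["time"],s["position"],s["ft_force"])
c=snap("scene","pics/s3.png"); d=snap("top","pics/top3.png")
a=cv2.resize(c["pixels"][130:280,240:400],(400,375));b=cv2.resize(d["pixels"][130:280,240:400],(400,375))
cv2.imwrite("pics/t3c.png",np.hstack([a,b]))
E
```

```text
(array([-0.002, -0.139,  0.134]), array([-0. , -0.3, -0.1])) 5.3333 [0.49378359 0.05468935 0.2886631 ] [0.31318614 0.14480488 0.19574728]
```

View pics/t3c.png

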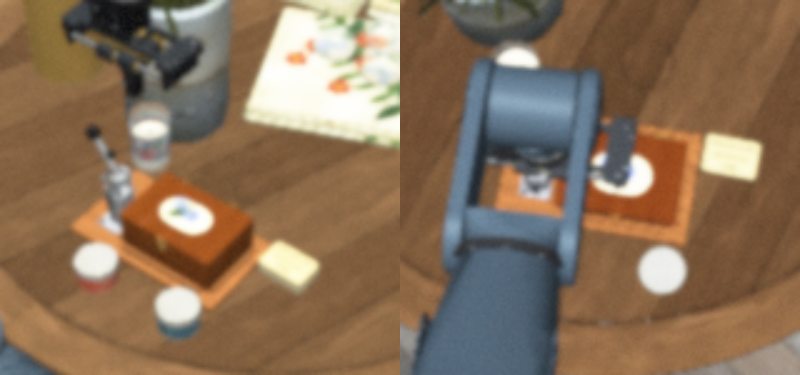

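The lid is shut, its oval at (185,215) in the scene half, and the lever still leans outward at (93,131). Now I'll go past the knob and down.

arm_command(delta_rot=[[0, 0, 0], [0, 0, 0], [0, 0, 0], [0, 0, 0], [0, 0, 0], [0, 0, 0], [0, 0, 0], [0, 0, 0], [0, 0, 0], [0, 0, 0]], delta_pos=[[0, -0.035, 0], [0, -0.07, 0], [0, -0.105, 0], [0, -0.14, 0], [0, -0.14, 0], [0, -0.14, 0.035], [0, -0.14, 0.07], [0, -0.14, 0.105], [0, -0.14, 0.134], [0, -0.14, 0.134]], gripper=[1, 1, 1, 1, 1, 1, 1, 1, 1, 1])

```text
time: 6.27
position: [0.511, 0.1902, 0.1474]
tool_rot: [0.997, -0.082, -0.006, 0.002]
ft_force: [-0.1, -0.8, -0.7]
grip_width: 0.0005
grip_force: 0.0
```

```bash
python3 - <<'E'
from h import *
s=status.get_obs();print(plan((-.02,.215),.155),s["time"],s["position"],s["ft_force"])
E
```

```text
(array([ 0.004, -0.003, -0.008]), array([ 0.3,  0.7, -0. ])) 6.2667 [0.5109517  0.19022688 0.14742233] [-0.08751574 -0.78193566 -0.70628963]
```

arm_command(delta_rot=[[0, 0, 0], [0, 0, 0], [0, 0, 0], [0, 0, 0], [0, 0, 0], [0, 0, 0], [0, 0, 0], [0, 0, 0], [0, 0, 0], [0, 0, 0], [0, 0, 0], [0, 0, 0]], delta_pos=[[0, 0.01, 0], [0, 0.02, 0], [0, 0.03, 0], [0, 0.04, 0], [0, 0.05, 0], [0, 0.06, 0], [0, 0.068, 0], [0, 0.076, 0], [0, 0.084, 0], [0, 0.092, 0], [0, 0.1, 0], [0, 0.1, 0]], gripper=[1, 1, 1, 1, 1, 1, 1, 1, 1, 1, 1, 1])

```text
time: 7.27
position: [0.4987, 0.092, 0.1522]
tool_rot: [0.997, -0.082, -0.001, 0.0]
ft_force: [-0.4, -0.3, -0.1]
grip_width: 0.0003
grip_force: 0.0
```

```bash
python3 - <<'E'
from h import *
s=status.get_obs();print(plan((-.02,.215),.155),s["time"],s["position"],s["ft_force"])
c=snap("scene","pics/s4.png"); 
cv2.imwrite("pics/t4c.png",cv2.resize(c["pixels"][130:280,240:400],(640,600)))
E
```

```text
(array([ 0.   , -0.102, -0.003]), array([ 0. ,  0.1, -0. ])) 7.2667 [0.49871741 0.09202552 0.1522148 ] [-0.44572278 -0.34031047 -0.12021385]
```

View pics/t4c.png

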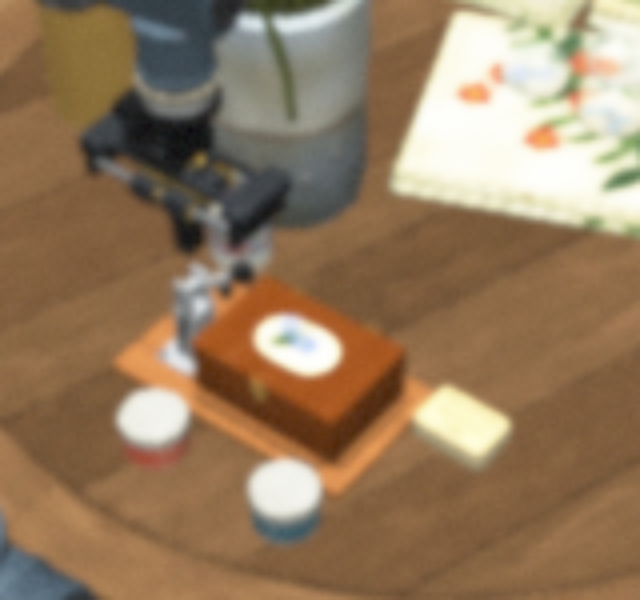

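The lever has gone over; the black ball is at (240,272), close to the post at (190,310). I'll retract upward and check its angle.

arm_command(delta_rot=[[0, 0, 0], [0, 0, 0], [0, 0, 0], [0, 0, 0], [0, 0, 0], [0, 0, 0], [0, 0, 0]], delta_pos=[[0, -0.01, -0.03], [0, -0.02, -0.065], [0, -0.03, -0.1], [0, -0.03, -0.135], [0, -0.03, -0.15], [0, -0.03, -0.15], [0, -0.03, -0.15]], gripper=[1, 1, 1, 1, 1, 1, 1])

```text
time: 7.9
position: [0.5043, 0.1235, 0.303]
tool_rot: [0.997, -0.081, 0.001, -0.0]
ft_force: [0.5, 0.1, -1.5]
grip_width: 0.0004
grip_force: 0.0
```

```bash
python3 - <<'E'
from h import *
s=status.get_obs();print(s["time"],s["position"],s["ft_force"])
c=snap("scene","pics/s5.png"); 
for a in(1.0,1.5,2.0,2.1,2.2,2.3):
    t=a-.6;u,v=proj(c,[*(RS@[-.02,.112-.085*np.sin(t)]+O),.1+.085*np.cos(t)]);print(a,round((u-270)*8),round((v-180)*8))
cv2.imwrite("pics/t5c.png",cv2.resize(c["pixels"][180:255,270:370],(800,600),interpolation=cv2.INTER_CUBIC))
E
```

```text
7.9 [0.5043089  0.12352071 0.30303669] [ 0.48705855  0.11868753 -1.47794104]
1.0 191 81
1.5 250 152
2.0 282 228
2.1 284 242
2.2 285 255
2.3 284 267
```

View pics/t5c.png

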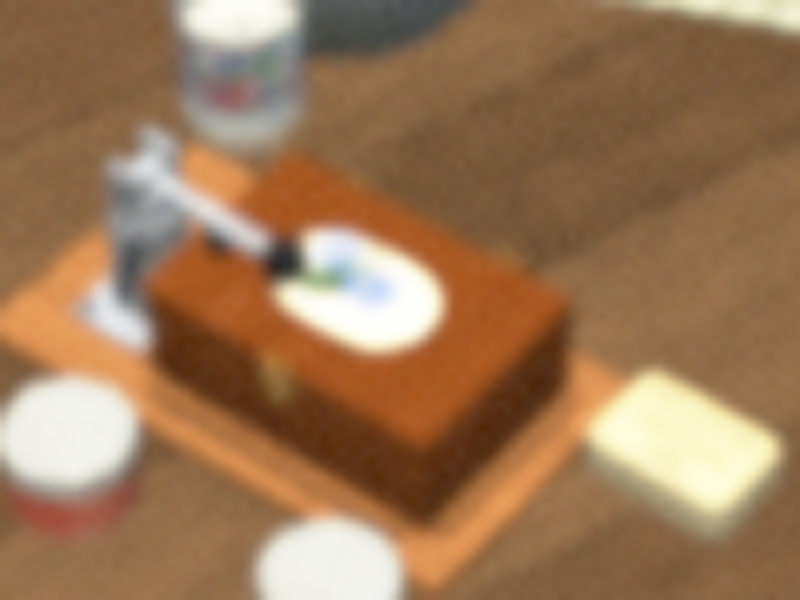

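The knob is at (284,257), which matches an angle of 2.2 rad, with its foot resting on the shut lid. I'll let it settle and then hand in.

arm_command(delta_rot=[[0, 0, 0], [0, 0, 0], [0, 0, 0], [0, 0, 0], [0, 0, 0], [0, 0, 0]], delta_pos=[[0, 0, 0], [0, 0, 0], [0, 0, 0], [0, 0, 0], [0, 0, 0], [0, 0, 0]], gripper=[1, 1, 1, 1, 1, 1])

```text
time: 8.45
position: [0.5042, 0.1231, 0.3022]
tool_rot: [0.997, -0.081, -0.0, 0.0]
ft_force: [-0.0, -0.1, -0.0]
grip_width: 0.0005
grip_force: 0.0
```

```bash
python3 -c "
from rig import robot
print(robot.hand_in())"
```

```text
the job is handed in; nothing more can be done
None
```

The lid is shut, the latch lever has snapped over and lies across it at about 2.2 rad by the camera, and the job is handed in at about 8.5 s; the hand-in returned no verdict.

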